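# Tamp the gravel level in a two-cell sample box

### The job

Take the flat tamper by its handle and press the gravel in each of the box's two cells down level, one cell finished before the other is begun, so that no stone rides on top of the others: once a cell is level keep pressing on it for about a second with the tamper upright and a steady 15 newtons or so, and never press with more than 30, not even for a moment, so go down slowly. Press the stones with the tamper only, leave the readout unit, the jar and the brush where they are, and finish by standing the tamper upright on the rubber mat and letting go of it.

Things in the scene. Friction and masses are not known exactly. Their poses are not given: they have to be found in the camera images.
- bin: open two-cell metal sample box, fixed to the table, 176 (x) by 90 (y) by 64 mm high, walls and the one divider 4 mm thick, floor 6 mm thick, each cell 82 by 82 mm inside; origin at the centre of its underside, z up; its two cells lie side by side along its x axis; it can lie at any yaw
- cell_a (a point): centre of the inner floor of the cell on the +x side of the box, 6 mm above the table; axes as the box's. At the start the cell's topmost stone reaches 43 to 55 mm above this floor; once level, the tallest of its stones holds the foot 28 to 35 mm above it, and only feel tells where
- cell_b (a point): the same for the cell on the -x side of the box
- tamper: hand tamper standing on its square foot: flat steel foot 70 by 70 by 10 mm, above it a collar 34 by 34 mm from 9 to 23 mm high, and an upright square wooden handle 22 by 22 mm whose top is 142 mm above the underside; handle and foot have parallel sides; 0.3 to 0.5 kg in all, most of it in the foot; origin at the centre of the foot's underside, z up along the handle, x and y along the sides of the foot
- foot: the tamper's square steel foot, part of the tamper; same origin and axes as the tamper
- mat: black rubber mat, 150 by 150 by 4 mm, fixed to the table; the tamper stands on it at the start; origin at the centre of its underside
- readout: bystander: yellow and white readout unit, 130 by 180 by 56 mm, origin at the centre of its underside
- jar: bystander: closed sample jar, 64 mm across, 85 mm high, origin at the centre of its underside
- brush: bystander: hand brush lying on the table, origin at its underside
- stone_a1: irregular grey gravel stone, 29 to 32 mm wide, 28 to 35 mm high (which is which is not known), 30 to 55 g, origin 15 mm above its underside as it first lies; starts on the floor of cell_a near its middle; slides aside when a stone is pressed down beside it
- stone_a2: irregular grey gravel stone, 29 to 32 mm wide, 28 to 35 mm high (which is which is not known), 30 to 55 g, origin 15 mm above its underside as it first lies; starts on the floor of cell_a near its middle; slides aside when a stone is pressed down beside it
- stone_a3: irregular grey gravel stone, 29 to 32 mm wide, 28 to 35 mm high (which is which is not known), 30 to 55 g, origin 15 mm above its underside as it first lies; starts on the floor of cell_a near its middle; slides aside when a stone is pressed down beside it
- stone_a4: irregular grey gravel stone, 29 to 32 mm wide, 28 to 35 mm high (which is which is not known), 30 to 55 g, origin 15 mm above its underside as it first lies; starts on the floor of cell_a near its middle; slides aside when a stone is pressed down beside it
- stone_a5: irregular grey gravel stone, 29 to 32 mm wide, 28 to 35 mm high (which is which is not known), 30 to 55 g, origin 15 mm above its underside as it first lies; starts on top of the four others in one of the cells (either one), 14 to 18 mm higher than they; pressed down with 3 to 20 N it wedges them apart and sinks to the floor between them (a cell has room for all five in one layer)
- stone_b1: irregular grey gravel stone, 29 to 32 mm wide, 28 to 35 mm high (which is which is not known), 30 to 55 g, origin 15 mm above its underside as it first lies; starts on the floor of cell_b near its middle; slides aside when a stone is pressed down beside it
- stone_b2: irregular grey gravel stone, 29 to 32 mm wide, 28 to 35 mm high (which is which is not known), 30 to 55 g, origin 15 mm above its underside as it first lies; starts on the floor of cell_b near its middle; slides aside when a stone is pressed down beside it
- stone_b3: irregular grey gravel stone, 29 to 32 mm wide, 28 to 35 mm high (which is which is not known), 30 to 55 g, origin 15 mm above its underside as it first lies; starts on the floor of cell_b near its middle; slides aside when a stone is pressed down beside it
- stone_b4: irregular grey gravel stone, 29 to 32 mm wide, 28 to 35 mm high (which is which is not known), 30 to 55 g, origin 15 mm above its underside as it first lies; starts on the floor of cell_b near its middle; slides aside when a stone is pressed down beside it
- stone_b5: irregular grey gravel stone, 29 to 32 mm wide, 28 to 35 mm high (which is which is not known), 30 to 55 g, origin 15 mm above its underside as it first lies; starts on top of the four others in one of the cells (either one), 14 to 18 mm higher than they; pressed down with 3 to 20 N it wedges them apart and sinks to the floor between them (a cell has room for all five in one layer)
Mind the look-alikes: they are no part of the job. Leave any red look-alike of the tamper alone.

How it is judged:
By the outcome, as a careful person would: the job done as asked, in the order asked, and still so for the second after the job is handed in, with the robot touching nothing.
It also fails if it takes over 67 s, if anything falls off the work surface, if the arm or the gripper's body presses on something with over 40 N, if the wrist force passes 120 N, or if a joint passes its speed limit or range.

### The arm

A 7-joint arm with a two-finger parallel gripper is mounted at the origin on the work surface. World frame = base frame: x ahead of the robot, y to its left, z up, the work surface at z = 0. Lengths are in m, angles in rad, forces in N, time in s.
With the tool pointing down it reaches from about 0.425 to 1.025 m from the base axis. Payload 3.6 kg.
Tool frame: the origin (TCP) lies on the centre line of the jaws, within the pads' length; the fingertips stand 11 mm ahead of it and the grasp point (between the pads) lies 8 mm behind it (finger_overhang is the distance from the TCP to the fingertips, in m); z points along the fingers, x is the direction in which the jaws open and shut, and the axes are right-handed (so a half turn about z gives the same grasp; the last joint's range is limited). The gripper opens to 85 mm and grips with 20 to 120 N. Pads are 22 mm wide; open, the fingers measure 114 mm over their backs; the gripper's body (76 mm by 85 mm) begins 54 mm behind the grasp point. The pads swing forward as they close: fully open they stand 13 mm farther back than shut.
Start: joints at [-1.442, 0.591, 0.048, 1.609, -0.033, 0.943, -0.034], TCP at [0.16, 0.707, 0.216] pointing down, gripper open.
Joint ranges: [-2.69, 2.69], [-0.47, 2.24], [-1.27, 1.36], [0.19, 2.51], [-1.53, 4.68], [0.08, 2.07], [-3.09, 3.09]. Speed limits (rad/s): [2.57, 2.57, 3.14, 3.14, 3.14, 3.14, 3.14].

### API

Orientations are given as a unit quaternion [w, x, y, z].
In Python, from cell import * gives the robot as it stands.
- The arm moves only by the tool apply_moves, never from a script. Its argument "targets" is a list of rows, each an object with "offset": the shift along the tool's x, y, z normalised to -1 to 1, where 1 is 100 mm, a list of three; "delta_rot": the turn, a rotation vector about the tool's x, y, z normalised to -1 to 1, where 1 is 45 degrees, a list of three. In form: [{"offset": [tx, ty, tz], "delta_rot": [wx, wy, wz]}, ...]. A call has exactly 10 rows; each row shifts and turns the commanded pose from where the row before left it, along the tool's axes as they then stand; what a row does not reach is not made up. A row lasts 1/8 s, in which the tool goes at most 62.5 mm and 10.7 degrees, less where a joint would pass 70% of its speed; a pose out of reach is approached as far as the arm can. A call with a number of a shift or a turn outside -1 to 1 is refused whole. A call with a gripper value outside its range is refused whole. "jaw" is the opening, from 0 (shut) to 1 (fully open), set as the call begins (left out, the last holds). The fingers move at their own pace and stop on an object; "grip_force" is the grip in N (left out, the last holds). Time passes only in rows, so rows that do not move let the fingers close, or fill a call up. It gives the time, the measured TCP pose, the force and the opening at its end, in the units of the state.
- state(): the state, without advancing time (a new reading comes with each control period).
- capture(name): name is "side" or "top" or "wrist"; returns the picture (400x640x3 uint8, red, green, blue); there is no depth.
- camera_info(name): a dict with "fx", "fy", "cx", "cy" (pixels), "k1" (the pictures are not rectified: a ray, as slopes to the right and down, at radius r is drawn at 1 + k1 r^2 times it, then the intrinsics apply), "pose" (4x4, takes a point from camera to world coordinates); the wrist camera has in their place "tool_from_camera" (4x4, takes a point from camera to tool coordinates, whose origin is the TCP and whose axes are the tool frame's). Camera axes: x right, y down, z forward; pixel columns grow to the right and rows downward; lengths in m; the calibration is good to about 2 mm. A picture is of the moment at which its call begins: read the wrist's pose just before it. camera_info takes no time and is no camera call.
- finish_job(): hands the job in, once; it reports no verdict.
The state is a dict: "clock": time; "joint_positions": joint angles; "qd": joint speeds; "effort": joint torques, N m; "position": TCP position; "tcp_rot": TCP orientation; "force": force on the tool from outside, world axes, zero at the start; "wrist_torque": the same for the moment, N m; "grip_width": finger opening in m.
Only numpy, scipy, OpenCV 4.12 (cv2) and the standard library are available. Lean on these libraries where they do the work, as an engineer would, in place of code of your own. Each camera call takes 0.05 s, during which the arm holds its last target. There are 200 camera calls.

## Working session

There is one attempt and no reset: what is moved stays moved. The work goes in short steps, Python scripts to look and compute and a tool call to move; the robot and the scene stay as the last step left them, time stands still between calls to the robot, and variables do not carry over. Pictures are saved under pics/ and viewed, about 8 in all and at most 12, crops included, and the job is handed in when it is done.

Besides the shell and the picture viewer there is one more tool, called after "Request:" as name(argument=value, ...), one argument or row to a line, values as JSON. apply_moves: Moves the arm, as the interface text tells. Its arguments: {"type":"object","properties":{"targets":{"type":"array"},"jaw":{"type":"number"},"grip_force":{"type":"number"}},"required":["targets"]}

```bash
mkdir -p pics; ls; python3 - <<'E'
from cell import *
import cv2
for n in("top","side"):
    cv2.imwrite(f"pics/{n}0.png",capture(n)[:,:,::-1]); print(n,camera_info(n))
print(camera_info("wrist"));print(state())
E
```

```text
pics
top {'fx': 418.73741191131194, 'fy': 418.73741191131194, 'cx': 318.3911910455072, 'cy': 198.4922600829853, 'k1': -0.09030396859520627, 'pose': array([[-0.09679143, -0.97399433,  0.2048572 ,  0.36041766],
       [-0.99528621,  0.0959715 , -0.01395839, -0.00116829],
       [-0.00606506, -0.2052426 , -0.97869234,  0.93469387],
       [ 0.        ,  0.        ,  0.        ,  1.        ]])}
side {'fx': 405.15751907538277, 'fy': 405.15751907538277, 'cx': 319.0946582579106, 'cy': 202.13503923199, 'k1': -0.09098984202230635, 'pose': array([[-0.99456343, -0.05696724,  0.08716829,  0.48666537],
       [-0.10233382,  0.68960565, -0.71691829,  0.65090452],
       [-0.01927089, -0.72194098, -0.69168624,  0.70908177],
       [ 0.        ,  0.        ,  0.        ,  1.        ]])}
{'fx': 346.0800308566988, 'fy': 346.0800308566988, 'cx': 318.8662158789569, 'cy': 197.4952008319017, 'k1': -0.068250332722316, 'tool_from_camera': array([[ 9.99999599e-01,  1.78224291e-04, -8.78112421e-04,
        -2.70438655e-05],
       [ 6.31094243e-05,  9.63574694e-01,  2.67439350e-01,
        -6.62953364e-02],
 
[... 167 characters left out ...]
])}
{'clock': 0.1, 'joint_positions': array([-1.44149574,  0.59207142,  0.04832235,  1.60972063, -0.03328509,
        0.94275039, -0.0336887 ]), 'qd': array([-0.00022115, -0.00166391, -0.00134274, -0.00382386, -0.00040797,
        0.00125203, -0.00011056]), 'effort': array([ 5.02615978e-03, -5.49998081e+01,  1.55354552e+00, -1.98824608e+01,
        9.72910202e-03,  3.88758475e-03,  4.33155677e-06]), 'position': array([0.16002704, 0.70628573, 0.21441407]), 'tcp_rot': array([ 7.23743983e-04,  7.81305916e-01,  6.24147350e-01, -7.91491301e-04]), 'force': array([-0.08348424, -0.69668272, -0.49295241]), 'wrist_torque': array([0.00962158, 0.01189947, 0.02222235]), 'grip_width': 0.08545124542962962}
```

View pics/top0.png

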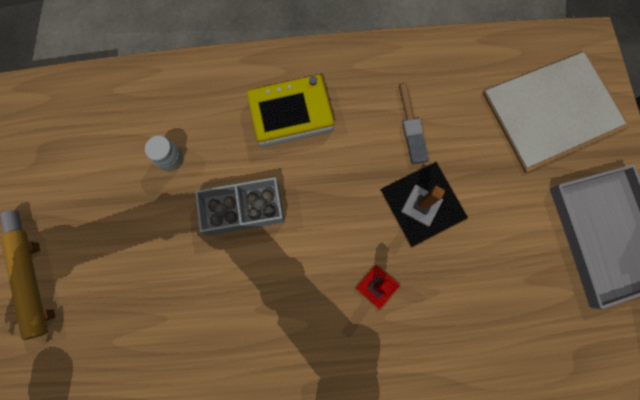

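View pics/side0.png

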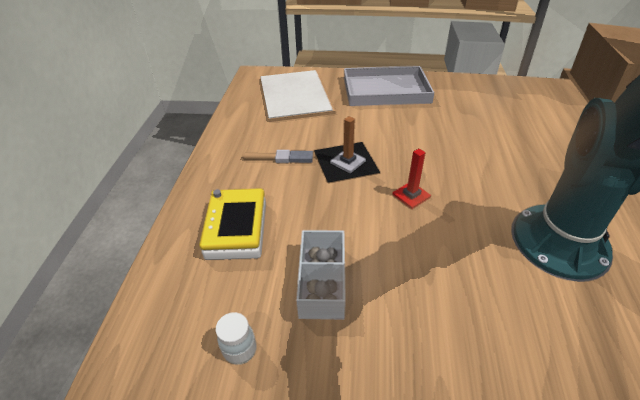

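The top view shows two upright tampers. One has a wooden handle and grey foot and stands on the black mat at (422,205). The other is red, at (378,287), off the mat. The grey and wood one matches the description, so I'll confirm it in a crop.

```bash
cat > h.py <<'E'
from cell import *
import cv2, numpy as np
from scipy.spatial.transform import Rotation as R
def ray(n,uv,T=None):
    c=camera_info(n); K=np.array([[c['fx'],0,c['cx']],[0,c['fy'],c['cy']],[0,0,1]])
    T=c['pose'] if T is None else T
    p=cv2.undistortPoints(np.array(uv,float).reshape(-1,1,2),K,np.array([c['k1'],0,0,0,0.]))[:,0]
    return T[:3,3],np.c_[p,np.ones(len(p))]@T[:3,:3].T
def at(n,uv,z,T=None):
    o,d=ray(n,uv,T); return o+d*((z-o[2])/d[:,2])[:,None]
def wristT(s=None):
    s=s or state(); q=s['tcp_rot']; T=np.eye(4); T[:3,:3]=R.from_quat([q[1],q[2],q[3],q[0]]).as_matrix(); T[:3,3]=s['position']
    return T@camera_info('wrist')['tool_from_camera']
E
python3 - <<'E'
import cv2,numpy as np
a=cv2.imread('pics/top0.png')
m=cv2.resize(a[155:250,375:475],None,fx=6,fy=6,interpolation=cv2.INTER_CUBIC)
b=cv2.resize(a[165:245,185:295],None,fx=6,fy=6,interpolation=cv2.INTER_CUBIC)
cv2.imwrite('pics/m.png',m);cv2.imwrite('pics/b.png',b)
E
```

```text
(no output)
```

View pics/m.png

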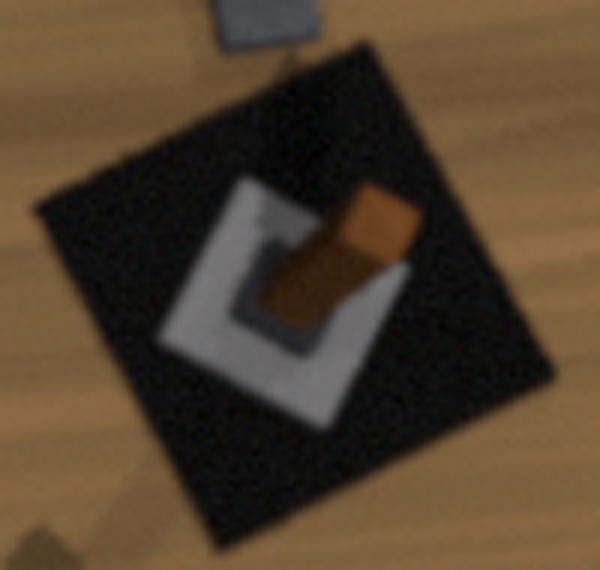

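View pics/b.png

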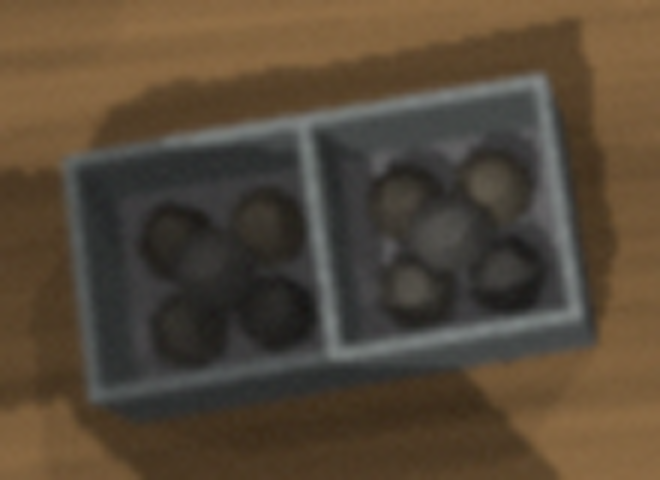

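```bash
cat > m.py <<'E'
from h import *
def px(c,o): return (np.array(c)+.5)/6-.5+o
def rep(n,c,o,z):
    P=at('top',px(c,o),z)[:,:2]; e=np.roll(P,-1,0)-P
    print(n,'centre',P.mean(0).round(4),'edges',np.linalg.norm(e,axis=1).round(4),'yaws',np.degrees(np.arctan2(e[:,1],e[:,0])).round(1))
rep('mat',[(37,207),(220,550),(553,375),(370,42)],(375,155),.004)
rep('foot',[(245,178),(160,340),(325,430),(411,267)],(375,155),.014)
rep('htop',[(372,182),(338,238),(388,267),(422,212)],(375,155),.146)
rep('bin',[(63,160),(95,402),(582,317),(547,75)],(185,165),.064)
E
python3 m.py; python3 -c "
from h import *
print(R.from_quat(np.roll(state()['tcp_rot'],-1)).as_matrix().round(3))"
```

```text
mat centre [ 0.5212 -0.2525] edges [0.1457 0.1457 0.1452 0.1474] yaws [-159.3  -68.9   20.   110.9]
foot centre [ 0.5152 -0.245 ] edges [0.0713 0.0693 0.0715 0.0705] yaws [ 145.1 -125.   -35.8   55.2]
htop centre [ 0.5155 -0.2447] edges [0.0223 0.0185 0.022  0.0187] yaws [ 141.1 -126.8  -39.6   52.2]
bin centre [0.5472 0.1577] edges [0.0889 0.174  0.089  0.1765] yaws [-174.8  -85.5    3.6   94.5]
[[ 0.221  0.975 -0.   ]
 [ 0.975 -0.221 -0.002]
 [-0.002  0.    -1.   ]]
```

```bash
cat > plan.py <<'E'
# python3 plan.py x y z yawdeg nrows : rows from the measured pose, level tool
from h import *
import sys
def rows(goal,yaw,n,start=None):
    s=state(); p=s['position'].copy(); Rm=R.from_quat(np.roll(s['tcp_rot'],-1))
    m=Rm.as_matrix(); G=R.from_matrix(np.array([[np.cos(yaw),np.sin(yaw),0],[np.sin(yaw),-np.cos(yaw),0],[0,0,-1.]]))
    rv=(Rm.inv()*G).as_rotvec(); d=(np.array(goal)-p)/n; out=[]
    for i in range(n):
        o=Rm.inv().apply(d)/.1; w=rv/n/(np.pi/4); out.append((o.round(3).tolist(),w.round(3).tolist())); Rm=Rm*R.from_rotvec(rv/n)
    return out
if __name__=='__main__':
    a=list(map(float,sys.argv[1:5])); s=state()
    print('clock',s['clock'],'pos',s['position'].round(4),'F',s['force'].round(2),'w',round(s['grip_width'],4))
    for r in rows(a[:3],np.radians(a[3]),int(sys.argv[5])): print(*r)
E
python3 plan.py .50 .158 .26 4.4 13
```

```text
clock 0.1 pos [0.16   0.7063 0.2144] F [-0.08 -0.7  -0.49] w 0.0855
[-0.354, 0.348, -0.034] [0.0, 0.0, 0.125]
[-0.318, 0.381, -0.034] [0.0, 0.0, 0.125]
[-0.279, 0.41, -0.034] [0.0, 0.0, 0.125]
[-0.238, 0.436, -0.035] [0.0, 0.0, 0.125]
[-0.194, 0.457, -0.035] [0.0, 0.0, 0.125]
[-0.149, 0.474, -0.035] [0.0, 0.0, 0.125]
[-0.102, 0.486, -0.035] [0.0, 0.0, 0.125]
[-0.054, 0.493, -0.035] [0.0, 0.0, 0.125]
[-0.005, 0.496, -0.035] [0.0, 0.0, 0.125]
[0.043, 0.494, -0.035] [0.0, 0.0, 0.125]
[0.091, 0.488, -0.035] [0.0, 0.0, 0.125]
[0.138, 0.477, -0.035] [0.0, 0.0, 0.125]
[0.184, 0.461, -0.035] [0.0, 0.0, 0.125]
```

Request:
apply_moves(
  targets=[
    {"offset":[-0.354,0.348,-0.034],"delta_rot":[0,0,0.125]},
    {"offset":[-0.318,0.381,-0.034],"delta_rot":[0,0,0.125]},
    {"offset":[-0.279,0.41,-0.034],"delta_rot":[0,0,0.125]},
    {"offset":[-0.238,0.436,-0.035],"delta_rot":[0,0,0.125]},
    {"offset":[-0.194,0.457,-0.035],"delta_rot":[0,0,0.125]},
    {"offset":[-0.149,0.474,-0.035],"delta_rot":[0,0,0.125]},
    {"offset":[-0.102,0.486,-0.035],"delta_rot":[0,0,0.125]},
    {"offset":[-0.054,0.493,-0.035],"delta_rot":[0,0,0.125]},
    {"offset":[-0.005,0.496,-0.035],"delta_rot":[0,0,0.125]},
    {"offset":[0.043,0.494,-0.035],"delta_rot":[0,0,0.125]},
  ],
)

```text
clock: 1.35
position: [0.4213, 0.2832, 0.2502]
tcp_rot: [0.0, 0.984, 0.181, -0.0]
force: [-0.0, 0.9, 0.4]
grip_width: 0.0856
```

```bash
python3 - <<'E'
from h import *
s=state();print(s['clock'],s['position'],np.degrees(R.from_quat(np.roll(s['tcp_rot'],-1)).as_euler('zyx')),s['qd'].round(2));T=wristT(s)
cv2.imwrite('pics/w1.png',capture('wrist')[:,:,::-1]);np.save('T1.npy',T)
E
python3 plan.py .5152 -.2448 .25 -35 12
```

```text
1.35 [0.42129943 0.28320393 0.25015794] [-2.08139601e+01 -1.52256386e-02  1.79991951e+02] [ 0.5  -0.06  0.32  0.04 -0.08  0.04  0.09]
clock 1.4 pos [0.4255 0.2758 0.2509] F [ 1.16 -4.54  0.36] w 0.0857
[-0.079, 0.433, 0.003] [0.0, -0.0, 0.102]
[-0.044, 0.438, 0.003] [0.0, -0.0, 0.102]
[-0.009, 0.44, 0.002] [0.0, -0.0, 0.102]
[0.026, 0.439, 0.002] [0.0, -0.0, 0.102]
[0.062, 0.436, 0.002] [0.0, -0.0, 0.102]
[0.096, 0.43, 0.002] [0.0, -0.0, 0.102]
[0.13, 0.42, 0.002] [0.0, -0.0, 0.102]
[0.164, 0.409, 0.002] [0.0, -0.0, 0.102]
[0.196, 0.394, 0.001] [0.0, -0.0, 0.102]
[0.227, 0.377, 0.001] [0.0, -0.0, 0.102]
[0.256, 0.358, 0.001] [0.0, -0.0, 0.102]
[0.284, 0.336, 0.001] [0.0, -0.0, 0.102]
```

View pics/w1.png

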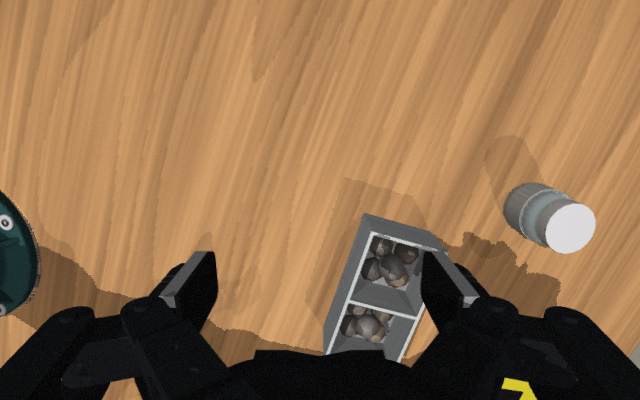

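The wrist view shows the box partly behind the fingers, with its rim corner near (365,215). The arm was still settling, so I'll cross-check the box with the side camera later. Next is the tamper.

Request:
apply_moves(
  targets=[
    {"offset":[-0.08,0.47,0],"delta_rot":[0,0,0.11]},
    {"offset":[-0.04,0.48,0],"delta_rot":[0,0,0.12]},
    {"offset":[0,0.48,0],"delta_rot":[0,0,0.12]},
    {"offset":[0.04,0.48,0],"delta_rot":[0,0,0.12]},
    {"offset":[0.08,0.48,0],"delta_rot":[0,0,0.12]},
    {"offset":[0.12,0.47,0],"delta_rot":[0,0,0.12]},
    {"offset":[0.16,0.46,0],"delta_rot":[0,0,0.12]},
    {"offset":[0.2,0.44,0],"delta_rot":[0,0,0.12]},
    {"offset":[0.23,0.43,0],"delta_rot":[0,0,0.12]},
    {"offset":[0.26,0.4,0],"delta_rot":[0,0,0.12]},
  ],
)

```text
clock: 2.65
position: [0.4962, -0.1929, 0.25]
tcp_rot: [-0.0, 0.96, -0.282, -0.0]
force: [1.4, 0.7, 0.3]
grip_width: 0.0855
```

```bash
python3 - <<'E'
from h import *
capture('top');capture('top');capture('top')
a=capture('side')[:,:,::-1]
s=state();print(s['clock'],s['position'],np.degrees(R.from_quat(np.roll(s['tcp_rot'],-1)).as_euler('zyx')),abs(s['qd']).max());T=wristT(s)
w=capture('wrist')[:,:,::-1];cv2.imwrite('pics/w2.png',w);np.save('T2.npy',T)
cv2.imwrite('pics/s2.png',cv2.resize(a[222:327,285:360],None,fx=5.5,fy=5.5,interpolation=cv2.INTER_CUBIC))
E
python3 plan.py .5154 -.2448 .25 -35 1
```

```text
2.85 [ 0.4957302  -0.19222635  0.24987962] [ 3.26474420e+01 -5.57063130e-02 -1.79987632e+02] 0.03335904643260013
clock 2.9 pos [ 0.4958 -0.1908  0.2497] F [0.16 0.25 0.74] w 0.0855
[0.455, 0.35, -0.004] [-0.0, 0.002, 0.055]
```

View pics/w2.png

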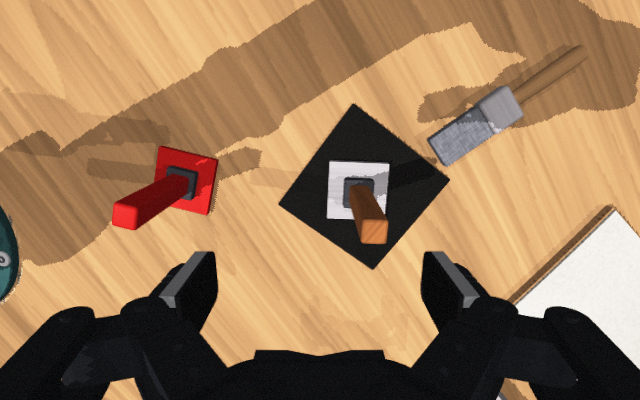

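View pics/s2.png

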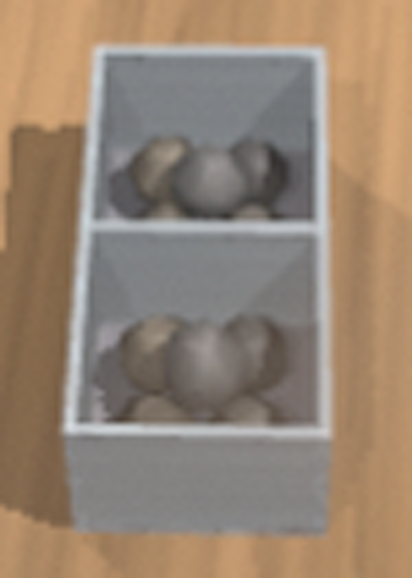

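```bash
python3 - <<'E'
from h import *
T=np.load('T2.npy')
def rep(n,P):
    P=P[:,:2]; e=np.roll(P,-1,0)-P
    print(n,'centre',P.mean(0).round(4),'edges',np.linalg.norm(e,axis=1).round(4),'yaws',np.degrees(np.arctan2(e[:,1],e[:,0])).round(1))
rep('foot',at('wrist',[(329,161),(390,163),(388,220),(327,218)],.014,T))
rep('htop',at('wrist',[(361,221),(386,220),(386,243),(362,243)],.146,T))
rep('mat',at('wrist',[(353,104),(449,180),(374,269),(279,204)],.004,T))
c=np.array([(95,47),(327,47),(331,436),(64,433)]);rep('bin side',at('side',(c+.5)/5.5-.5+(285,222),.064))
E
python3 plan.py .5154 -.2448 .25 -35 1
```

```text
foot centre [ 0.5178 -0.2464] edges [0.0703 0.0694 0.0735 0.069 ] yaws [ -34.4 -121.5  145.3   55.8]
htop centre [ 0.5161 -0.2449] edges [0.02   0.0199 0.0196 0.019 ] yaws [ -30.3 -119.5  147.2   61.8]
mat centre [ 0.5224 -0.2537] edges [0.1471 0.1454 0.1482 0.1466] yaws [ -69.3 -158.7  111.2   20.9]
bin side centre [0.5447 0.1556] edges [0.0906 0.1759 0.0896 0.1752] yaws [-175.1   93.8    4.4  -85.8]
clock 2.9 pos [ 0.4958 -0.1908  0.2497] F [0.16 0.25 0.74] w 0.0855
[0.455, 0.35, -0.004] [-0.0, 0.002, 0.055]
```

Request:
apply_moves(
  targets=[
    {"offset":[0.23,0.18,0],"delta_rot":[0,0,0.05]},
    {"offset":[0.23,0.18,0],"delta_rot":[0,0,0]},
    {"offset":[0,0,0.2],"delta_rot":[0,0,0]},
    {"offset":[0,0,0.3],"delta_rot":[0,0,0]},
    {"offset":[0,0,0.3],"delta_rot":[0,0,0]},
    {"offset":[0,0,0.3],"delta_rot":[0,0,0]},
    {"offset":[0,0,0.22],"delta_rot":[0,0,0]},
    {"offset":[0,0,0.08],"delta_rot":[0,0,0]},
    {"offset":[0,0,0],"delta_rot":[0,0,0]},
    {"offset":[0,0,0],"delta_rot":[0,0,0]},
  ],
  jaw=1,
)

```text
clock: 4.15
position: [0.5153, -0.2471, 0.1111]
tcp_rot: [-0.0, 0.954, -0.299, 0.001]
force: [0.7, -0.0, -0.3]
grip_width: 0.0855
```

```bash
python3 plan.py .516 -.2453 .108 -34.8 1
```

```text
clock 4.15 pos [ 0.5153 -0.2471  0.1111] F [ 0.74 -0.02 -0.32] w 0.0855
[-0.004, -0.019, 0.031] [-0.001, -0.002, 0.001]
```

Good. Close with a firm grip.

Request:
apply_moves(
  targets=[
    {"offset":[0,-0.015,0.02],"delta_rot":[0,0,0]},
    {"offset":[0,0,0],"delta_rot":[0,0,0]},
    {"offset":[0,0,0],"delta_rot":[0,0,0]},
    {"offset":[0,0,0],"delta_rot":[0,0,0]},
    {"offset":[0,0,0],"delta_rot":[0,0,0]},
    {"offset":[0,0,0],"delta_rot":[0,0,0]},
    {"offset":[0,0,0],"delta_rot":[0,0,0]},
    {"offset":[0,0,0],"delta_rot":[0,0,0]},
    {"offset":[0,0,0],"delta_rot":[0,0,0]},
    {"offset":[0,0,0],"delta_rot":[0,0,0]},
  ],
  jaw=0,
  grip_force=90,
)

```text
clock: 5.4
position: [0.5152, -0.2459, 0.1086]
tcp_rot: [-0.0, 0.954, -0.299, -0.0]
force: [-1.4, 1.7, 4.9]
grip_width: 0.0203
```

Request:
apply_moves(
  targets=[
    {"offset":[0,0,-0.1],"delta_rot":[0,0,0]},
    {"offset":[0,0,-0.2],"delta_rot":[0,0,0]},
    {"offset":[0,0,-0.3],"delta_rot":[0,0,0]},
    {"offset":[0,0,-0.3],"delta_rot":[0,0,0]},
    {"offset":[0,0,-0.2],"delta_rot":[0,0,0]},
    {"offset":[0,0,-0.1],"delta_rot":[0,0,0]},
    {"offset":[0,0,0],"delta_rot":[0,0,0]},
    {"offset":[0,0,0],"delta_rot":[0,0,0]},
    {"offset":[0,0,0],"delta_rot":[0,0,0]},
    {"offset":[0,0,0],"delta_rot":[0,0,0]},
  ],
)

```text
clock: 6.65
position: [0.515, -0.2459, 0.2276]
tcp_rot: [0.0, 0.954, -0.299, -0.001]
force: [0.2, -0.6, -3.6]
grip_width: 0.0201
```

```bash
python3 - <<'E'
from h import *
w=capture('wrist')[:,:,::-1];cv2.imwrite('pics/w3.png',w)
s=state();print(s['clock'],s['position'],np.degrees(R.from_quat(np.roll(s['tcp_rot'],-1)).as_euler('zyx')),s['force'],s['grip_width'])
# cell centres
c=np.array([.546,.1567]);l=np.radians(4.3-90);d=.043*np.array([np.cos(l),np.sin(l)]);print('near(-y)',c+d,'far(+y)',c-d)
E
python3 plan.py .549 .114 .25 4.3 9
```

```text
6.7 [ 0.51512842 -0.24593717  0.22775941] [ 3.48199417e+01 -4.61611574e-02 -1.79992073e+02] [ 0.05403924 -0.89551947 -3.4754477 ] 0.020192191090427726
near(-y) [0.54922409 0.11382104] far(+y) [0.54277591 0.19957896]
clock 6.7 pos [ 0.5151 -0.2459  0.2278] F [ 0.05 -0.9  -3.48] w 0.0202
[-0.197, -0.35, -0.025] [0.0, 0.0, -0.097]
[-0.17, -0.364, -0.025] [0.0, 0.0, -0.097]
[-0.142, -0.376, -0.025] [0.0, 0.0, -0.097]
[-0.113, -0.385, -0.025] [0.0, 0.0, -0.097]
[-0.084, -0.393, -0.025] [0.0, 0.0, -0.097]
[-0.054, -0.398, -0.025] [0.0, 0.0, -0.097]
[-0.024, -0.401, -0.025] [0.0, 0.0, -0.097]
[0.007, -0.402, -0.025] [0.0, 0.0, -0.097]
[0.037, -0.4, -0.025] [0.0, 0.0, -0.097]
```

View pics/w3.png

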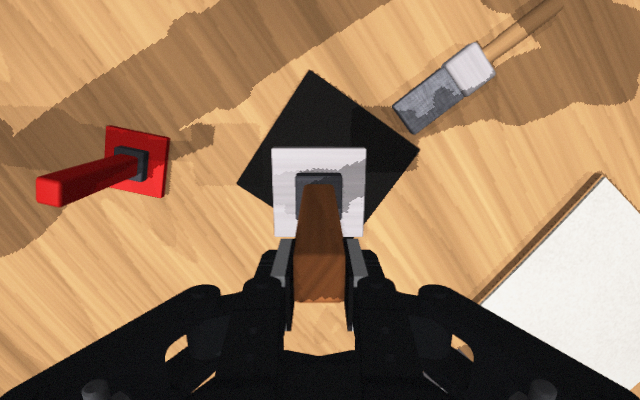

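The tamper hangs upright and square in the gripper, with its foot at about (273–365, 149–236). Next I'll work out the foot's offset from the TCP and plan the carry.

```bash
python3 - <<'E'
from h import *
T=camera_info('wrist')['tool_from_camera'].copy()
P=at('wrist',[(272.5,149),(365.5,148.5),(363.5,236.5),(275.5,236.5)],.0946,T); print((P*1e3).round(1),P.mean(0)*1e3)
E
```

```text
[[-32.4 -34.8  94.6]
 [ 35.4 -35.1  94.6]
 [ 36.3  33.5  94.6]
 [-32.5  33.5  94.6]] [ 1.68702723 -0.71111006 94.6       ]
```

Request:
apply_moves(
  targets=[
    {"offset":[-0.2,-0.35,-0.025],"delta_rot":[0,0,-0.097]},
    {"offset":[-0.17,-0.365,-0.025],"delta_rot":[0,0,-0.097]},
    {"offset":[-0.14,-0.375,-0.025],"delta_rot":[0,0,-0.097]},
    {"offset":[-0.113,-0.385,-0.025],"delta_rot":[0,0,-0.097]},
    {"offset":[-0.084,-0.393,-0.025],"delta_rot":[0,0,-0.097]},
    {"offset":[-0.054,-0.398,-0.025],"delta_rot":[0,0,-0.097]},
    {"offset":[-0.024,-0.4,-0.025],"delta_rot":[0,0,-0.097]},
    {"offset":[0.007,-0.4,0],"delta_rot":[0,0,-0.097]},
    {"offset":[0.037,-0.4,0],"delta_rot":[0,0,-0.097]},
    {"offset":[0,0,0],"delta_rot":[0,0,0]},
  ],
)

```text
clock: 7.95
position: [0.549, 0.119, 0.2454]
tcp_rot: [-0.001, 0.999, 0.043, 0.0]
force: [0.0, -0.9, -3.6]
grip_width: 0.0202
```

```bash
python3 - <<'E'
from h import *
for i in range(3): capture('top')
s=state();T=wristT(s);np.save('T4.npy',T)
w=capture('wrist')[:,:,::-1];cv2.imwrite('pics/w4.png',w)
print(s['clock'],s['position'],np.degrees(R.from_quat(np.roll(s['tcp_rot'],-1)).as_euler('zyx')),s['force'],s['grip_width'])
E
python3 plan.py .5492 .1138 .25 4.3 1
```

```text
8.1 [0.54853137 0.11265157 0.24557223] [-4.40358034e+00 -2.24103333e-02  1.79937970e+02] [ 0.36225628 -0.69027769 -3.81389313] 0.020006342558938153
clock 8.15 pos [0.5485 0.1121 0.2456] F [ 0.08 -0.66 -4.47] w 0.0206
[0.008, -0.016, -0.044] [0.001, 0.0, 0.001]
```

View pics/w4.png

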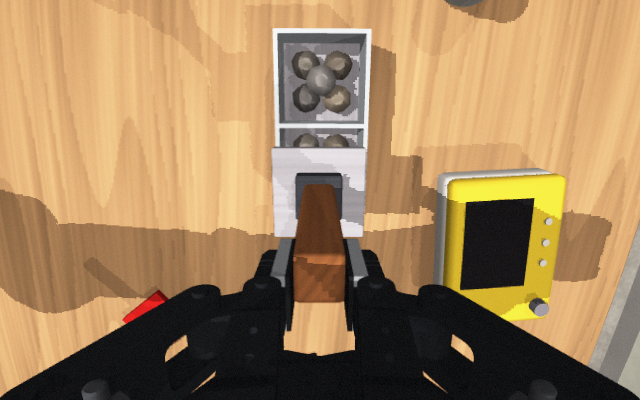

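The wrist picture shows the far cell open with five stones, rim corners at (273,29) and (371,29), and the foot covering the near cell. I'll compare the rim with the foot.

```bash
python3 - <<'E'
from h import *
T=np.load('T4.npy')
P=at('wrist',[(272.5,29.5),(371.5,29.5)],.064,T)
print('far corners',P, np.linalg.norm(P[1]-P[0]),np.degrees(np.arctan2(*(P[1]-P[0])[[1,0]])))
D=at('wrist',[(277,124),(368,124),(277.5,128),(367.5,128)],.064,T);print('divider',D)
m=P.mean(0)[:2];l=np.radians(4.3-90);d=np.array([np.cos(l),np.sin(l)])
print('bin c',m+.088*d,'near cell',m+.131*d,'far cell',m+.045*d)
F=at('wrist',[(272.5,149),(365.5,148.5),(363.5,236.5),(275.5,236.5)],.2456-.0946,T);print('foot',F.mean(0))
E
```

```text
far corners [[0.4975562  0.24039455 0.064     ]
 [0.58728219 0.24733392 0.064     ]] 0.0899939417404646 4.422430440686174
divider [[0.50591207 0.15569853 0.064     ]
 [0.59328006 0.16245372 0.064     ]
 [0.50657574 0.15192884 0.064     ]
 [0.59321994 0.15862773 0.064     ]]
bin c [0.54901732 0.15611194] near cell [0.55224141 0.11323298] far cell [0.54579324 0.1989909 ]
foot [0.55005824 0.11244061 0.151     ]
```

Request:
apply_moves(
  targets=[
    {"offset":[0.015,-0.015,0.05],"delta_rot":[0,0,0]},
    {"offset":[0,0,0.12],"delta_rot":[0,0,0]},
    {"offset":[0,0,0.13],"delta_rot":[0,0,0]},
    {"offset":[0,0,0.13],"delta_rot":[0,0,0]},
    {"offset":[0,0,0.12],"delta_rot":[0,0,0]},
    {"offset":[0,0,0.1],"delta_rot":[0,0,0]},
    {"offset":[0,0,0.06],"delta_rot":[0,0,0]},
    {"offset":[0,0,0.02],"delta_rot":[0,0,0]},
    {"offset":[0,0,0],"delta_rot":[0,0,0]},
    {"offset":[0,0,0],"delta_rot":[0,0,0]},
  ],
)

```text
clock: 9.4
position: [0.5505, 0.1155, 0.1731]
tcp_rot: [-0.0, 0.999, 0.039, 0.0]
force: [0.4, 0.1, -4.1]
grip_width: 0.0202
```

```bash
python3 plan.py .55 .1136 .173 4.4 1; python3 -c "
from h import *
f=[]
for i in range(4): f.append(state()['force'].round(2)); capture('top')
print(f)"
```

```text
clock 9.4 pos [0.5505 0.1155 0.1731] F [ 0.44  0.13 -4.09] w 0.0202
[-0.006, 0.018, 0.001] [-0.0, -0.001, 0.002]
[array([ 0.44,  0.13, -4.09]), array([-0.31,  0.12, -4.49]), array([-0.82, -0.42, -3.6 ]), array([ 0.74,  0.54, -3.69])]
```

Request:
apply_moves(
  targets=[
    {"offset":[0,0.015,0.02],"delta_rot":[0,0,0]},
    {"offset":[0,0,0.02],"delta_rot":[0,0,0]},
    {"offset":[0,0,0.01],"delta_rot":[0,0,0]},
    {"offset":[0,0,0.01],"delta_rot":[0,0,0]},
    {"offset":[0,0,0.01],"delta_rot":[0,0,0]},
    {"offset":[0,0,0.01],"delta_rot":[0,0,0]},
    {"offset":[0,0,0.01],"delta_rot":[0,0,0]},
    {"offset":[0,0,0.005],"delta_rot":[0,0,0]},
    {"offset":[0,0,0],"delta_rot":[0,0,0]},
    {"offset":[0,0,0],"delta_rot":[0,0,0]},
  ],
)

```text
clock: 10.85
position: [0.5502, 0.1139, 0.1632]
tcp_rot: [0.0, 0.999, 0.039, 0.0]
force: [0.8, -0.1, -3.9]
grip_width: 0.0203
```

Request:
apply_moves(
  targets=[
    {"offset":[0,0,0.006],"delta_rot":[0,0,0]},
    {"offset":[0,0,0.006],"delta_rot":[0,0,0]},
    {"offset":[0,0,0.006],"delta_rot":[0,0,0]},
    {"offset":[0,0,0.006],"delta_rot":[0,0,0]},
    {"offset":[0,0,0.006],"delta_rot":[0,0,0]},
    {"offset":[0,0,0.006],"delta_rot":[0,0,0]},
    {"offset":[0,0,0.006],"delta_rot":[0,0,0]},
    {"offset":[0,0,0.006],"delta_rot":[0,0,0]},
    {"offset":[0,0,0],"delta_rot":[0,0,0]},
    {"offset":[0,0,0],"delta_rot":[0,0,0]},
  ],
)

```text
clock: 12.1
position: [0.5502, 0.1139, 0.1584]
tcp_rot: [0.0, 0.999, 0.039, 0.0]
force: [0.5, 0.1, -4.4]
grip_width: 0.0205
```

Request:
apply_moves(
  targets=[
    {"offset":[0,0,0.006],"delta_rot":[0,0,0]},
    {"offset":[0,0,0.006],"delta_rot":[0,0,0]},
    {"offset":[0,0,0.006],"delta_rot":[0,0,0]},
    {"offset":[0,0,0.006],"delta_rot":[0,0,0]},
    {"offset":[0,0,0.006],"delta_rot":[0,0,0]},
    {"offset":[0,0,0.006],"delta_rot":[0,0,0]},
    {"offset":[0,0,0.006],"delta_rot":[0,0,0]},
    {"offset":[0,0,0.006],"delta_rot":[0,0,0]},
    {"offset":[0,0,0],"delta_rot":[0,0,0]},
    {"offset":[0,0,0],"delta_rot":[0,0,0]},
  ],
)

```text
clock: 13.35
position: [0.5501, 0.1139, 0.1536]
tcp_rot: [0.0, 0.999, 0.039, -0.0]
force: [0.7, 0.6, -3.5]
grip_width: 0.0204
```

Request:
apply_moves(
  targets=[
    {"offset":[0,0,0.005],"delta_rot":[0,0,0]},
    {"offset":[0,0,0.005],"delta_rot":[0,0,0]},
    {"offset":[0,0,0.005],"delta_rot":[0,0,0]},
    {"offset":[0,0,0.005],"delta_rot":[0,0,0]},
    {"offset":[0,0,0.005],"delta_rot":[0,0,0]},
    {"offset":[0,0,0.005],"delta_rot":[0,0,0]},
    {"offset":[0,0,0],"delta_rot":[0,0,0]},
    {"offset":[0,0,0],"delta_rot":[0,0,0]},
    {"offset":[0,0,0],"delta_rot":[0,0,0]},
    {"offset":[0,0,0],"delta_rot":[0,0,0]},
  ],
)

```text
clock: 14.6
position: [0.5501, 0.1139, 0.1506]
tcp_rot: [0.0, 0.999, 0.039, -0.0]
force: [0.4, -0.5, -3.2]
grip_width: 0.0202
```

Request:
apply_moves(
  targets=[
    {"offset":[0,0,0.005],"delta_rot":[0,0,0]},
    {"offset":[0,0,0.005],"delta_rot":[0,0,0]},
    {"offset":[0,0,0.005],"delta_rot":[0,0,0]},
    {"offset":[0,0,0.005],"delta_rot":[0,0,0]},
    {"offset":[0,0,0.005],"delta_rot":[0,0,0]},
    {"offset":[0,0,0.005],"delta_rot":[0,0,0]},
    {"offset":[0,0,0],"delta_rot":[0,0,0]},
    {"offset":[0,0,0],"delta_rot":[0,0,0]},
    {"offset":[0,0,0],"delta_rot":[0,0,0]},
    {"offset":[0,0,0],"delta_rot":[0,0,0]},
  ],
)

```text
clock: 15.85
position: [0.5502, 0.1139, 0.1476]
tcp_rot: [0.0, 0.999, 0.039, -0.0]
force: [-0.8, 0.3, -3.9]
grip_width: 0.02
```

```bash
python3 - <<'E'
from h import *
a=capture('side')[:,:,::-1]
f=[]
for i in range(3): f.append(state()['force'][2].round(2)); capture('top')
print(f,state()['wrist_torque'])
cv2.imwrite('pics/s5.png',cv2.resize(a[180:330,270:380],None,fx=4,fy=4,interpolation=cv2.INTER_CUBIC))
E
```

```text
[np.float64(-3.88), np.float64(-3.1), np.float64(-3.15)] [-0.04092012 -0.00712211 -0.04037575]
```

View pics/s5.png

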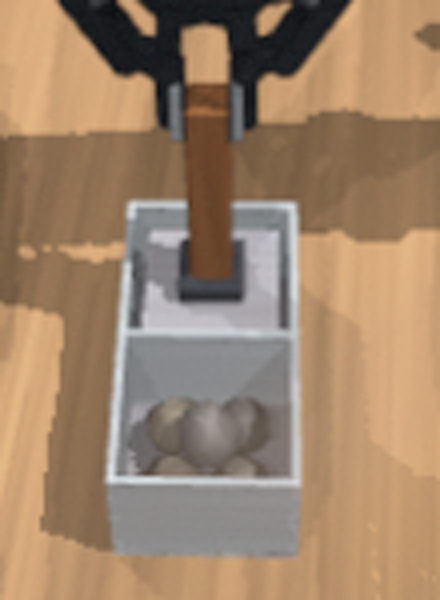

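The foot sits cleanly inside the near cell, nearly centred at about (212,280). The force is still close to the hanging weight, so I'll keep going down slowly.

Request:
apply_moves(
  targets=[
    {"offset":[0,0,0.004],"delta_rot":[0,0,0]},
    {"offset":[0,0,0.004],"delta_rot":[0,0,0]},
    {"offset":[0,0,0.004],"delta_rot":[0,0,0]},
    {"offset":[0,0,0.004],"delta_rot":[0,0,0]},
    {"offset":[0,0,0.004],"delta_rot":[0,0,0]},
    {"offset":[0,0,0],"delta_rot":[0,0,0]},
    {"offset":[0,0,0],"delta_rot":[0,0,0]},
    {"offset":[0,0,0],"delta_rot":[0,0,0]},
    {"offset":[0,0,0],"delta_rot":[0,0,0]},
    {"offset":[0,0,0],"delta_rot":[0,0,0]},
  ],
)

```text
clock: 17.3
position: [0.5502, 0.1139, 0.1456]
tcp_rot: [0.0, 0.999, 0.039, -0.0]
force: [-0.6, 0.5, -3.7]
grip_width: 0.0199
```

Request:
apply_moves(
  targets=[
    {"offset":[0,0,0.004],"delta_rot":[0,0,0]},
    {"offset":[0,0,0.004],"delta_rot":[0,0,0]},
    {"offset":[0,0,0.004],"delta_rot":[0,0,0]},
    {"offset":[0,0,0.004],"delta_rot":[0,0,0]},
    {"offset":[0,0,0.004],"delta_rot":[0,0,0]},
    {"offset":[0,0,0],"delta_rot":[0,0,0]},
    {"offset":[0,0,0],"delta_rot":[0,0,0]},
    {"offset":[0,0,0],"delta_rot":[0,0,0]},
    {"offset":[0,0,0],"delta_rot":[0,0,0]},
    {"offset":[0,0,0],"delta_rot":[0,0,0]},
  ],
)

```text
clock: 18.55
position: [0.5502, 0.1139, 0.1436]
tcp_rot: [-0.0, 0.999, 0.039, 0.0]
force: [-0.2, -0.6, -3.1]
grip_width: 0.0201
```

```bash
python3 - <<'E'
from h import *
w=capture('wrist')[:,:,::-1];w4=cv2.imread('pics/w4.png')
# where is foot/handle now relative to w4
for y0,y1,x0,x1 in((165,200,285,355),(245,300,285,355)):
    t=w4[y0:y1,x0:x1]; r=cv2.matchTemplate(w[y0-20:y1+20,x0-20:x1+20],t,cv2.TM_CCOEFF_NORMED);print(cv2.minMaxLoc(r)[1:])
cv2.imwrite('pics/w5.png',w); print(state()['force'],state()['wrist_torque'])
E
```

```text
(0.9923116564750671, (40, 0), (20, 20))
(0.9621372222900391, (8, 2), (20, 20))
[-0.93986907  0.35178549 -4.99641048] [-0.10153462 -0.06210202  0.00852023]
```

Request:
apply_moves(
  targets=[
    {"offset":[0,0,0.004],"delta_rot":[0,0,0]},
    {"offset":[0,0,0.004],"delta_rot":[0,0,0]},
    {"offset":[0,0,0.004],"delta_rot":[0,0,0]},
    {"offset":[0,0,0.004],"delta_rot":[0,0,0]},
    {"offset":[0,0,0.004],"delta_rot":[0,0,0]},
    {"offset":[0,0,0],"delta_rot":[0,0,0]},
    {"offset":[0,0,0],"delta_rot":[0,0,0]},
    {"offset":[0,0,0],"delta_rot":[0,0,0]},
  ],
)

```text
$.targets: bad value
```

View pics/w5.png

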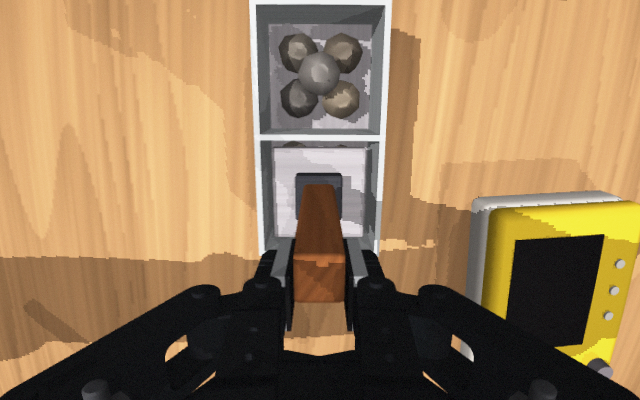

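The foot is inside the cell and the handle hasn't moved in the grip. The far cell, around (320,70), is untouched.

Request:
apply_moves(
  targets=[
    {"offset":[0,0,0.004],"delta_rot":[0,0,0]},
    {"offset":[0,0,0.004],"delta_rot":[0,0,0]},
    {"offset":[0,0,0.004],"delta_rot":[0,0,0]},
    {"offset":[0,0,0.004],"delta_rot":[0,0,0]},
    {"offset":[0,0,0.004],"delta_rot":[0,0,0]},
    {"offset":[0,0,0],"delta_rot":[0,0,0]},
    {"offset":[0,0,0],"delta_rot":[0,0,0]},
    {"offset":[0,0,0],"delta_rot":[0,0,0]},
    {"offset":[0,0,0],"delta_rot":[0,0,0]},
    {"offset":[0,0,0],"delta_rot":[0,0,0]},
  ],
)

```text
clock: 19.85
position: [0.5502, 0.1139, 0.1416]
tcp_rot: [0.0, 0.999, 0.039, -0.0]
force: [-0.4, 0.6, -4.1]
grip_width: 0.0204
```

Request:
apply_moves(
  targets=[
    {"offset":[0,0,0.004],"delta_rot":[0,0,0]},
    {"offset":[0,0,0.004],"delta_rot":[0,0,0]},
    {"offset":[0,0,0.004],"delta_rot":[0,0,0]},
    {"offset":[0,0,0.004],"delta_rot":[0,0,0]},
    {"offset":[0,0,0],"delta_rot":[0,0,0]},
    {"offset":[0,0,0],"delta_rot":[0,0,0]},
    {"offset":[0,0,0],"delta_rot":[0,0,0]},
    {"offset":[0,0,0],"delta_rot":[0,0,0]},
    {"offset":[0,0,0],"delta_rot":[0,0,0]},
    {"offset":[0,0,0],"delta_rot":[0,0,0]},
  ],
)

```text
clock: 21.1
position: [0.5503, 0.1139, 0.1401]
tcp_rot: [-0.0, 0.999, 0.039, 0.0]
force: [-0.7, -0.0, -1.5]
grip_width: 0.0202
```

Request:
apply_moves(
  targets=[
    {"offset":[0,0,0.002],"delta_rot":[0,0,0]},
    {"offset":[0,0,0.002],"delta_rot":[0,0,0]},
    {"offset":[0,0,0],"delta_rot":[0,0,0]},
    {"offset":[0,0,0],"delta_rot":[0,0,0]},
    {"offset":[0,0,0],"delta_rot":[0,0,0]},
    {"offset":[0,0,0],"delta_rot":[0,0,0]},
    {"offset":[0,0,0],"delta_rot":[0,0,0]},
    {"offset":[0,0,0],"delta_rot":[0,0,0]},
    {"offset":[0,0,0],"delta_rot":[0,0,0]},
    {"offset":[0,0,0],"delta_rot":[0,0,0]},
  ],
)

```text
clock: 22.35
position: [0.5506, 0.114, 0.14]
tcp_rot: [-0.0, 0.999, 0.039, 0.0]
force: [-1.1, -0.0, 5.5]
grip_width: 0.0204
```

Request:
apply_moves(
  targets=[
    {"offset":[0,0,0.0015],"delta_rot":[0,0,0]},
    {"offset":[0,0,0.0015],"delta_rot":[0,0,0]},
    {"offset":[0,0,0],"delta_rot":[0,0,0]},
    {"offset":[0,0,0],"delta_rot":[0,0,0]},
    {"offset":[0,0,0],"delta_rot":[0,0,0]},
    {"offset":[0,0,0],"delta_rot":[0,0,0]},
    {"offset":[0,0,0],"delta_rot":[0,0,0]},
    {"offset":[0,0,0],"delta_rot":[0,0,0]},
    {"offset":[0,0,0],"delta_rot":[0,0,0]},
    {"offset":[0,0,0],"delta_rot":[0,0,0]},
  ],
)

```text
clock: 23.6
position: [0.5507, 0.114, 0.1399]
tcp_rot: [-0.0, 0.999, 0.039, 0.0]
force: [-2.0, -0.7, 7.7]
grip_width: 0.02
```

```bash
python3 - <<'E'
from h import *
f=[]
for i in range(3): f.append(np.r_[state()['force'],state()['wrist_torque']].round(2)); capture('top')
print(f,np.degrees(R.from_quat(np.roll(state()['tcp_rot'],-1)).as_euler('zyx')))
E
```

```text
[array([-1.95, -0.66,  7.73, -0.15,  0.35, -0.04]), array([-0.57,  0.85,  6.68, -0.13,  0.34, -0.02]), array([-0.94, -0.63,  6.66, -0.16,  0.39, -0.06])] [-4.46887733e+00  4.31004413e-02 -1.79973652e+02]
```

Request:
apply_moves(
  targets=[
    {"offset":[0,0,0.002],"delta_rot":[0,0,0]},
    {"offset":[0,0,0.002],"delta_rot":[0,0,0]},
    {"offset":[0,0,0],"delta_rot":[0,0,0]},
    {"offset":[0,0,0],"delta_rot":[0,0,0]},
    {"offset":[0,0,0],"delta_rot":[0,0,0]},
    {"offset":[0,0,0],"delta_rot":[0,0,0]},
    {"offset":[0,0,0],"delta_rot":[0,0,0]},
    {"offset":[0,0,0],"delta_rot":[0,0,0]},
    {"offset":[0,0,0],"delta_rot":[0,0,0]},
    {"offset":[0,0,0],"delta_rot":[0,0,0]},
  ],
)

```text
clock: 25.0
position: [0.5508, 0.114, 0.1399]
tcp_rot: [-0.0, 0.999, 0.039, 0.0]
force: [-1.3, 0.0, 9.4]
grip_width: 0.02
```

```bash
python3 - <<'E'
from h import *
f=[]
for i in range(3): f.append(np.r_[state()['force'],state()['wrist_torque']].round(2)); capture('top')
s=state();print(f,s['position'],np.degrees(R.from_quat(np.roll(s['tcp_rot'],-1)).as_euler('zyx')))
w=capture('wrist')[:,:,::-1];w4=cv2.imread('pics/w5.png')
for y0,y1,x0,x1 in((165,200,285,355),(245,300,285,355)):
    t=cv2.resize(w4[y0:y1,x0:x1],None,fx=4,fy=4); W=cv2.resize(w[y0-10:y1+10,x0-10:x1+10],None,fx=4,fy=4); print(cv2.minMaxLoc(cv2.matchTemplate(W,t,cv2.TM_CCOEFF_NORMED))[1:])
E
```

```text
[array([-1.34,  0.05,  9.37, -0.21,  0.47,  0.  ]), array([-2.17,  0.06,  9.75, -0.23,  0.46,  0.  ]), array([-1.83, -0.43,  9.94, -0.21,  0.54, -0.03])] [0.55078419 0.11402588 0.13987488] [-4.46779949e+00  5.48581845e-02 -1.79958454e+02]
(0.9960088133811951, (0, 75), (40, 42))
(0.9713564515113831, (0, 0), (40, 41))
```

Request:
apply_moves(
  targets=[
    {"offset":[0,0,0.002],"delta_rot":[0,0,0]},
    {"offset":[0,0,0],"delta_rot":[0,0,0]},
    {"offset":[0,0,0],"delta_rot":[0,0,0]},
    {"offset":[0,0,0],"delta_rot":[0,0,0]},
    {"offset":[0,0,0],"delta_rot":[0,0,0]},
    {"offset":[0,0,0],"delta_rot":[0,0,0]},
    {"offset":[0,0,0],"delta_rot":[0,0,0]},
    {"offset":[0,0,0],"delta_rot":[0,0,0]},
    {"offset":[0,0,0],"delta_rot":[0,0,0]},
    {"offset":[0,0,0],"delta_rot":[0,0,0]},
  ],
)

```text
clock: 26.45
position: [0.5508, 0.1141, 0.1399]
tcp_rot: [-0.0, 0.999, 0.039, 0.001]
force: [-1.2, -0.6, 11.0]
grip_width: 0.0203
```

Request:
apply_moves(
  targets=[
    {"offset":[0,0,0],"delta_rot":[0,0,0]},
    {"offset":[0,0,-0.02],"delta_rot":[0,0,0]},
    {"offset":[0,0,-0.05],"delta_rot":[0,0,0]},
    {"offset":[0,0,-0.1],"delta_rot":[0,0,0]},
    {"offset":[0,0,-0.15],"delta_rot":[0,0,0]},
    {"offset":[0,0,-0.15],"delta_rot":[0,0,0]},
    {"offset":[0,0,-0.12],"delta_rot":[0,0,0]},
    {"offset":[-0.01,-0.28,0],"delta_rot":[0,0,0]},
    {"offset":[-0.01,-0.35,0],"delta_rot":[0,0,0]},
    {"offset":[0,-0.22,0],"delta_rot":[0,0,0]},
  ],
)

```text
clock: 27.7
position: [0.5413, 0.2008, 0.1982]
tcp_rot: [-0.001, 0.999, 0.04, 0.0]
force: [-0.2, 0.3, -4.1]
grip_width: 0.02
```

```bash
python3 - <<'E'
from h import *
for i in range(2): capture('side')
s=state();np.save('T6.npy',wristT(s));w=capture('wrist')[:,:,::-1]
t=capture('top')[:,:,::-1]
print(s['clock'],s['position'],s['force'])
a=cv2.resize(t[165:245,185:295],None,fx=5,fy=5,interpolation=cv2.INTER_CUBIC)
cv2.imwrite('pics/w6.png',w);cv2.imwrite('pics/t6.png',a)
E
python3 plan.py .544 .1995 .173 4.4 1
```

```text
27.8 [0.54120705 0.2024702  0.19782927] [ 1.15792831  0.8692828  -3.33874644]
clock 27.9 pos [0.5416 0.198  0.1978] F [ 0.32 -0.53 -3.5 ] w 0.0198
[0.025, -0.013, 0.248] [0.001, -0.0, 0.003]
```

View pics/t6.png

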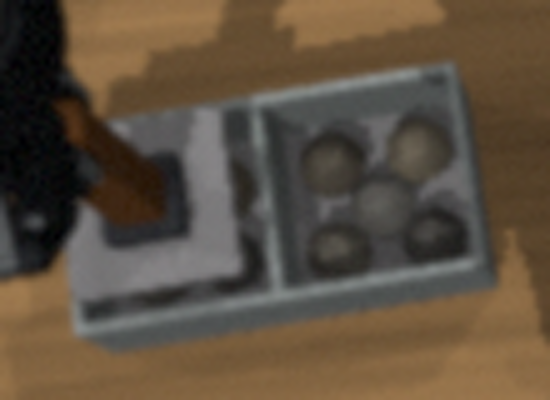

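The near cell's middle stone at (382,205) now lies down between the other four, which have spread apart. Now the far cell.

Request:
apply_moves(
  targets=[
    {"offset":[0.022,-0.013,0],"delta_rot":[0,0,0]},
    {"offset":[0,0,0.04],"delta_rot":[0,0,0]},
    {"offset":[0,0,0.07],"delta_rot":[0,0,0]},
    {"offset":[0,0,0.07],"delta_rot":[0,0,0]},
    {"offset":[0,0,0.06],"delta_rot":[0,0,0]},
    {"offset":[0,0,0.04],"delta_rot":[0,0,0]},
    {"offset":[0,0,0.02],"delta_rot":[0,0,0]},
    {"offset":[0,0,0.01],"delta_rot":[0,0,0]},
    {"offset":[0,0,0.01],"delta_rot":[0,0,0]},
    {"offset":[0,0,0.01],"delta_rot":[0,0,0]},
  ],
)

```text
clock: 29.15
position: [0.5438, 0.2, 0.1648]
tcp_rot: [-0.0, 0.999, 0.039, 0.0]
force: [-0.4, -0.1, -4.2]
grip_width: 0.02
```

Request:
apply_moves(
  targets=[
    {"offset":[0,0,0.006],"delta_rot":[0,0,0]},
    {"offset":[0,0,0.006],"delta_rot":[0,0,0]},
    {"offset":[0,0,0.006],"delta_rot":[0,0,0]},
    {"offset":[0,0,0.006],"delta_rot":[0,0,0]},
    {"offset":[0,0,0.006],"delta_rot":[0,0,0]},
    {"offset":[0,0,0.006],"delta_rot":[0,0,0]},
    {"offset":[0,0,0.006],"delta_rot":[0,0,0]},
    {"offset":[0,0,0.006],"delta_rot":[0,0,0]},
    {"offset":[0,0,0.006],"delta_rot":[0,0,0]},
    {"offset":[0,0,0],"delta_rot":[0,0,0]},
  ],
)

```text
clock: 30.4
position: [0.5438, 0.2, 0.1594]
tcp_rot: [-0.0, 0.999, 0.039, 0.0]
force: [-0.2, -0.4, -0.9]
grip_width: 0.02
```

Contact at a foot height of about 0.055 m. Continue slowly.

Request:
apply_moves(
  targets=[
    {"offset":[0,0,0.004],"delta_rot":[0,0,0]},
    {"offset":[0,0,0.004],"delta_rot":[0,0,0]},
    {"offset":[0,0,0],"delta_rot":[0,0,0]},
    {"offset":[0,0,0.004],"delta_rot":[0,0,0]},
    {"offset":[0,0,0],"delta_rot":[0,0,0]},
    {"offset":[0,0,0.004],"delta_rot":[0,0,0]},
    {"offset":[0,0,0],"delta_rot":[0,0,0]},
    {"offset":[0,0,0.004],"delta_rot":[0,0,0]},
    {"offset":[0,0,0],"delta_rot":[0,0,0]},
    {"offset":[0,0,0],"delta_rot":[0,0,0]},
  ],
)

```text
clock: 31.65
position: [0.5436, 0.1999, 0.1573]
tcp_rot: [0.0, 0.999, 0.039, -0.0]
force: [-0.6, -0.6, -2.5]
grip_width: 0.0203
```

Request:
apply_moves(
  targets=[
    {"offset":[0,0,0.005],"delta_rot":[0,0,0]},
    {"offset":[0,0,0.005],"delta_rot":[0,0,0]},
    {"offset":[0,0,0.005],"delta_rot":[0,0,0]},
    {"offset":[0,0,0.005],"delta_rot":[0,0,0]},
    {"offset":[0,0,0.005],"delta_rot":[0,0,0]},
    {"offset":[0,0,0.005],"delta_rot":[0,0,0]},
    {"offset":[0,0,0.005],"delta_rot":[0,0,0]},
    {"offset":[0,0,0.005],"delta_rot":[0,0,0]},
    {"offset":[0,0,0.005],"delta_rot":[0,0,0]},
    {"offset":[0,0,0.005],"delta_rot":[0,0,0]},
  ],
)

```text
clock: 32.9
position: [0.5437, 0.2, 0.1523]
tcp_rot: [0.0, 0.999, 0.039, -0.0]
force: [0.6, 0.3, -4.2]
grip_width: 0.0204
```

Request:
apply_moves(
  targets=[
    {"offset":[0,0,0.005],"delta_rot":[0,0,0]},
    {"offset":[0,0,0.005],"delta_rot":[0,0,0]},
    {"offset":[0,0,0.005],"delta_rot":[0,0,0]},
    {"offset":[0,0,0.005],"delta_rot":[0,0,0]},
    {"offset":[0,0,0.005],"delta_rot":[0,0,0]},
    {"offset":[0,0,0.005],"delta_rot":[0,0,0]},
    {"offset":[0,0,0.005],"delta_rot":[0,0,0]},
    {"offset":[0,0,0.005],"delta_rot":[0,0,0]},
    {"offset":[0,0,0.005],"delta_rot":[0,0,0]},
    {"offset":[0,0,0.005],"delta_rot":[0,0,0]},
  ],
)

```text
clock: 34.15
position: [0.5437, 0.2, 0.1473]
tcp_rot: [-0.0, 0.999, 0.039, 0.0]
force: [-0.3, -0.6, -4.3]
grip_width: 0.0202
```

Request:
apply_moves(
  targets=[
    {"offset":[0,0,0.004],"delta_rot":[0,0,0]},
    {"offset":[0,0,0.004],"delta_rot":[0,0,0]},
    {"offset":[0,0,0.004],"delta_rot":[0,0,0]},
    {"offset":[0,0,0.003],"delta_rot":[0,0,0]},
    {"offset":[0,0,0.003],"delta_rot":[0,0,0]},
    {"offset":[0,0,0.003],"delta_rot":[0,0,0]},
    {"offset":[0,0,0.003],"delta_rot":[0,0,0]},
    {"offset":[0,0,0],"delta_rot":[0,0,0]},
    {"offset":[0,0,0],"delta_rot":[0,0,0]},
    {"offset":[0,0,0],"delta_rot":[0,0,0]},
  ],
)

```text
clock: 35.4
position: [0.5442, 0.2001, 0.1455]
tcp_rot: [-0.0, 0.999, 0.039, 0.0]
force: [-0.5, 0.4, 4.9]
grip_width: 0.0202
```

Request:
apply_moves(
  targets=[
    {"offset":[0,0,0.002],"delta_rot":[0,0,0]},
    {"offset":[0,0,0.002],"delta_rot":[0,0,0]},
    {"offset":[0,0,0],"delta_rot":[0,0,0]},
    {"offset":[0,0,0],"delta_rot":[0,0,0]},
    {"offset":[0,0,0],"delta_rot":[0,0,0]},
    {"offset":[0,0,0],"delta_rot":[0,0,0]},
    {"offset":[0,0,0],"delta_rot":[0,0,0]},
    {"offset":[0,0,0],"delta_rot":[0,0,0]},
    {"offset":[0,0,0],"delta_rot":[0,0,0]},
    {"offset":[0,0,0],"delta_rot":[0,0,0]},
  ],
)

```text
clock: 36.65
position: [0.5444, 0.2001, 0.1454]
tcp_rot: [-0.0, 0.999, 0.039, 0.001]
force: [-2.3, -0.8, 7.9]
grip_width: 0.0201
```

```bash
python3 - <<'E'
from h import *
f=[]
for i in range(3): f.append(np.r_[state()['force'],state()['wrist_torque']].round(2)); capture('top')
s=state();print(f,s['position'],np.degrees(R.from_quat(np.roll(s['tcp_rot'],-1)).as_euler('zyx')))
E
```

```text
[array([-2.29, -0.77,  7.9 ,  0.05,  0.5 , -0.04]), array([-1.47, -0.1 ,  8.04, -0.01,  0.49,  0.01]), array([-0.97, -0.5 ,  6.94,  0.02,  0.49,  0.05])] [0.54436431 0.2001539  0.14541877] [-4.46378672e+00  6.57876790e-02 -1.79952287e+02]
```

Request:
apply_moves(
  targets=[
    {"offset":[0,0,0.002],"delta_rot":[0,0,0]},
    {"offset":[0,0,0.002],"delta_rot":[0,0,0]},
    {"offset":[0,0,0.001],"delta_rot":[0,0,0]},
    {"offset":[0,0,0],"delta_rot":[0,0,0]},
    {"offset":[0,0,0],"delta_rot":[0,0,0]},
    {"offset":[0,0,0],"delta_rot":[0,0,0]},
    {"offset":[0,0,0],"delta_rot":[0,0,0]},
    {"offset":[0,0,0],"delta_rot":[0,0,0]},
    {"offset":[0,0,0],"delta_rot":[0,0,0]},
    {"offset":[0,0,0],"delta_rot":[0,0,0]},
  ],
)

```text
clock: 38.05
position: [0.5446, 0.2002, 0.1454]
tcp_rot: [-0.001, 0.999, 0.039, 0.001]
force: [-1.9, 0.8, 10.2]
grip_width: 0.0202
```

```bash
python3 - <<'E'
from h import *
f=[]
for i in range(2): f.append(np.r_[state()['force'],state()['wrist_torque']].round(2)); capture('top')
s=state();print(f,s['position'],np.degrees(R.from_quat(np.roll(s['tcp_rot'],-1)).as_euler('zyx')))
E
```

```text
[array([-1.88,  0.82, 10.21, -0.03,  0.65,  0.07]), array([-1.450e+00, -2.600e-01,  1.092e+01,  1.000e-02,  6.800e-01,
       -3.000e-02])] [0.54462353 0.20017184 0.1453939 ] [-4.46016115e+00  8.80529740e-02 -1.79933250e+02]
```

Request:
apply_moves(
  targets=[
    {"offset":[0,0,0],"delta_rot":[0,0,0]},
    {"offset":[0,0,0],"delta_rot":[0,0,0]},
    {"offset":[0,0,0],"delta_rot":[0,0,0]},
    {"offset":[0,0,0],"delta_rot":[0,0,0]},
    {"offset":[0,0,0],"delta_rot":[0,0,0]},
    {"offset":[0,0,0],"delta_rot":[0,0,0]},
    {"offset":[0,0,0],"delta_rot":[0,0,0]},
    {"offset":[0,0,0],"delta_rot":[0,0,0]},
    {"offset":[0,0,0],"delta_rot":[0,0,0]},
    {"offset":[0,0,0],"delta_rot":[0,0,0]},
  ],
)

```text
clock: 39.4
position: [0.5446, 0.2002, 0.1454]
tcp_rot: [-0.001, 0.999, 0.039, 0.001]
force: [-2.2, 1.0, 10.8]
grip_width: 0.02
```

Request:
apply_moves(
  targets=[
    {"offset":[0,0,-0.01],"delta_rot":[0,0,0]},
    {"offset":[0,0,-0.05],"delta_rot":[0,0,0]},
    {"offset":[0,0,-0.15],"delta_rot":[0,0,0]},
    {"offset":[0,0,-0.2],"delta_rot":[0,0,0]},
    {"offset":[0,0,-0.2],"delta_rot":[0,0,0]},
    {"offset":[0,0,-0.1],"delta_rot":[0,0,0]},
    {"offset":[0,0.1,0],"delta_rot":[0,0,0]},
    {"offset":[0,0.25,0],"delta_rot":[0,0,0]},
    {"offset":[0,0.4,0],"delta_rot":[0,0,0]},
    {"offset":[0,0.4,0],"delta_rot":[0,0,0]},
  ],
)

```text
clock: 40.65
position: [0.5518, 0.0833, 0.2141]
tcp_rot: [0.001, 0.999, 0.039, -0.001]
force: [0.9, 0.3, -3.2]
grip_width: 0.0201
```

```bash
python3 - <<'E'
from h import *
w=capture('wrist')[:,:,::-1]
t=capture('side')[:,:,::-1];s=state();print(s['clock'],s['position'],s['force'])
a=cv2.resize(w[0:230,180:460],None,fx=1.9,fy=1.9,interpolation=cv2.INTER_CUBIC)
b=cv2.resize(t[225:325,285:360],None,fx=3.5,fy=3.5,interpolation=cv2.INTER_CUBIC)
c=np.zeros((max(a.shape[0],b.shape[0]),a.shape[1]+b.shape[1],3),np.uint8);c[:a.shape[0],:a.shape[1]]=a;c[:b.shape[0],a.shape[1]:]=b
cv2.imwrite('pics/c7.png',c);print(c.shape)
E
python3 plan.py .5152 -.2459 .213 -34.8 9
```

```text
40.75 [0.5519271  0.07719114 0.21459734] [ 0.03292376 -0.77637014 -3.59936047]
(437, 794, 3)
clock 40.75 pos [0.5519 0.0772 0.2146] F [ 0.03 -0.78 -3.6 ] w 0.0201
[-0.065, 0.355, 0.004] [0.001, -0.0, 0.096]
[-0.038, 0.359, 0.003] [0.001, -0.0, 0.096]
[-0.011, 0.361, 0.003] [0.001, -0.0, 0.096]
[0.016, 0.361, 0.003] [0.001, -0.0, 0.096]
[0.043, 0.359, 0.003] [0.001, -0.0, 0.096]
[0.07, 0.355, 0.003] [0.001, -0.0, 0.096]
[0.096, 0.348, 0.002] [0.001, -0.0, 0.096]
[0.122, 0.34, 0.002] [0.001, -0.0, 0.096]
[0.147, 0.33, 0.002] [0.001, -0.0, 0.096]
```

That view was the 13th, so it was refused. I had already used all 12 and go on without pictures. Next I carry the tamper back to where it stood on the mat.

Request:
apply_moves(
  targets=[
    {"offset":[-0.065,0.35,0],"delta_rot":[0,0,0.097]},
    {"offset":[-0.038,0.355,0],"delta_rot":[0,0,0.097]},
    {"offset":[-0.011,0.36,0],"delta_rot":[0,0,0.097]},
    {"offset":[0.016,0.36,0],"delta_rot":[0,0,0.097]},
    {"offset":[0.043,0.355,0],"delta_rot":[0,0,0.097]},
    {"offset":[0.07,0.35,0],"delta_rot":[0,0,0.097]},
    {"offset":[0.096,0.345,0],"delta_rot":[0,0,0.097]},
    {"offset":[0.122,0.335,0],"delta_rot":[0,0,0.097]},
    {"offset":[0.147,0.32,0],"delta_rot":[0,0,0.096]},
    {"offset":[0,0,0],"delta_rot":[0,0,0]},
  ],
)

```text
clock: 42.0
position: [0.517, -0.2388, 0.2148]
tcp_rot: [0.002, 0.953, -0.302, -0.0]
force: [-0.1, 0.9, -4.0]
grip_width: 0.02
```

```bash
python3 plan.py .516 -.2465 .118 -34.8 1
```

```text
clock 42.0 pos [ 0.517  -0.2388  0.2148] F [-0.05  0.92 -4.03] w 0.02
[0.035, 0.066, 0.968] [0.004, -0.001, -0.008]
```

Request:
apply_moves(
  targets=[
    {"offset":[0.02,0.03,0.05],"delta_rot":[0,0,0]},
    {"offset":[0,0,0.12],"delta_rot":[0,0,0]},
    {"offset":[0,0,0.16],"delta_rot":[0,0,0]},
    {"offset":[0,0,0.18],"delta_rot":[0,0,0]},
    {"offset":[0,0,0.18],"delta_rot":[0,0,0]},
    {"offset":[0,0,0.14],"delta_rot":[0,0,0]},
    {"offset":[0,0,0.08],"delta_rot":[0,0,0]},
    {"offset":[0,0,0.03],"delta_rot":[0,0,0]},
    {"offset":[0,0,0],"delta_rot":[0,0,0]},
    {"offset":[0,0,0],"delta_rot":[0,0,0]},
  ],
)

```text
clock: 43.25
position: [0.5192, -0.2383, 0.1216]
tcp_rot: [0.0, 0.954, -0.299, 0.001]
force: [-0.5, 0.0, -4.2]
grip_width: 0.0204
```

```bash
python3 plan.py .516 -.2465 .1086 -34.8 1
```

```text
clock 43.25 pos [ 0.5192 -0.2383  0.1216] F [-0.45  0.   -4.21] w 0.0204
[0.02, 0.086, 0.13] [-0.0, -0.002, 0.001]
```

Request:
apply_moves(
  targets=[
    {"offset":[0.02,0.04,0.02],"delta_rot":[0,0,0]},
    {"offset":[0.01,0.04,0.03],"delta_rot":[0,0,0]},
    {"offset":[0,0,0.03],"delta_rot":[0,0,0]},
    {"offset":[0,0,0.02],"delta_rot":[0,0,0]},
    {"offset":[0,0,0.01],"delta_rot":[0,0,0]},
    {"offset":[0,0,0.006],"delta_rot":[0,0,0]},
    {"offset":[0,0,0.006],"delta_rot":[0,0,0]},
    {"offset":[0,0,0.004],"delta_rot":[0,0,0]},
    {"offset":[0,0,0],"delta_rot":[0,0,0]},
    {"offset":[0,0,0],"delta_rot":[0,0,0]},
  ],
)

```text
clock: 44.5
position: [0.5168, -0.2463, 0.1087]
tcp_rot: [-0.0, 0.954, -0.299, 0.0]
force: [-0.2, 0.3, -0.8]
grip_width: 0.0202
```

Request:
apply_moves(
  targets=[
    {"offset":[0,0,0.002],"delta_rot":[0,0,0]},
    {"offset":[0,0,0],"delta_rot":[0,0,0]},
    {"offset":[0,0,0],"delta_rot":[0,0,0]},
    {"offset":[0,0,0],"delta_rot":[0,0,0]},
    {"offset":[0,0,0],"delta_rot":[0,0,0]},
    {"offset":[0,0,0],"delta_rot":[0,0,0]},
    {"offset":[0,0,0],"delta_rot":[0,0,0]},
    {"offset":[0,0,0],"delta_rot":[0,0,0]},
    {"offset":[0,0,0],"delta_rot":[0,0,0]},
    {"offset":[0,0,0],"delta_rot":[0,0,0]},
  ],
  jaw=1,
  grip_force=20,
)

```text
clock: 45.75
position: [0.5167, -0.2463, 0.1082]
tcp_rot: [-0.0, 0.954, -0.299, 0.0]
force: [0.2, -0.0, 0.4]
grip_width: 0.0857
```

Request:
apply_moves(
  targets=[
    {"offset":[0,0,-0.1],"delta_rot":[0,0,0]},
    {"offset":[0,0,-0.2],"delta_rot":[0,0,0]},
    {"offset":[0,0,-0.3],"delta_rot":[0,0,0]},
    {"offset":[0,0,-0.3],"delta_rot":[0,0,0]},
    {"offset":[0,0,-0.3],"delta_rot":[0,0,0]},
    {"offset":[0,0,-0.2],"delta_rot":[0,0,0]},
    {"offset":[0,0,0],"delta_rot":[0,0,0]},
    {"offset":[0,0,0],"delta_rot":[0,0,0]},
    {"offset":[0,0,0],"delta_rot":[0,0,0]},
    {"offset":[0,0,0],"delta_rot":[0,0,0]},
  ],
)

```text
clock: 47.0
position: [0.5162, -0.2461, 0.2474]
tcp_rot: [0.0, 0.954, -0.299, -0.001]
force: [-0.0, 0.0, -0.6]
grip_width: 0.0852
```

```bash
python3 - <<'E'
from h import *
s=state();T=wristT(s);w=capture('wrist')[:,:,::-1]; t=capture('side')[:,:,::-1]
cv2.imwrite('pics/w8.png',w);cv2.imwrite('pics/t8.png',t)
print(s['clock'],s['position'],s['force'],s['grip_width'])
# upright check: wood blob columns/rows in side view before/after (orange-brown handle)
a=cv2.imread('pics/side0.png')
for im in(a,t):
    c=im[110:180,310:385].astype(int); m=((c[:,:,2]-c[:,:,0]>50)&(c[:,:,2]<170)&(c[:,:,2]-c[:,:,1]>45)).astype(np.uint8)
    n,l,st,ce=cv2.connectedComponentsWithStats(m); k=1+st[1:,4].argmax(); print(st[k],ce[k])
# stones: diff of both cells in side view, before/after: rendered as coarse intensity not needed
# rider height from side vs top: bright blob
E
```

```text
47.0 [ 0.51622809 -0.24608378  0.2473883 ] [-0.00260318  0.0481628  -0.55426882] 0.08524779308625031
[34  6 11  6 31] [39.16129032  9.09677419]
[34  7 10  5 26] [39.          9.23076923]
```

```bash
python3 - <<'E'
from h import *
a=cv2.imread('pics/side0.png');t=cv2.imread('pics/t8.png')
for n,(x,y) in dict(far=(322,288),near=(323,255)).items():
    T=a[y-7:y+7,x-7:x+7]; S=t[y-16:y+22,x-19:x+19]
    r=cv2.matchTemplate(S,T,cv2.TM_CCOEFF_NORMED)
    _,v,_,p=cv2.minMaxLoc(r); print(n,'score',round(v,3),'shift dx',p[0]-12,'dy',p[1]-9)
c=camera_info('side')['pose'];K=camera_info('side')
for P in([.543,.2],[.55,.114]):
    for dz in(.045,.031):
        q=np.linalg.inv(c)@np.r_[P,dz,1]; print((K['fx']*q[:2]/q[2]+[K['cx'],K['cy']]).round(1),end=' ')
E
```

```text
far score 0.758 shift dx 1 dy 4
near score 0.83 shift dx -9 dy -3
[320.6 287.2] [320.7 291.3] [321.4 252.5] [321.5 256.7]
```

```bash
python3 - <<'E'
from h import *
a=cv2.imread('pics/side0.png');t=cv2.imread('pics/t8.png')
x,y=323,255;T=a[y-6:y+5,x-7:x+7];r=cv2.matchTemplate(t[y-10:y+14,x-11:x+11],T,cv2.TM_CCOEFF_NORMED)
_,v,_,p=cv2.minMaxLoc(r);print(v,p[0]-4,p[1]-4);print(r.max(1).round(2))
s=state();print(s['clock'],s['position'],s['qd'].round(3));finish_job()
E
```

```text
0.6057203412055969 0 2
[0.17 0.21 0.29 0.37 0.43 0.51 0.61 0.29 0.04 0.04 0.11 0.13 0.14 0.13]
47.1 [ 0.51644961 -0.2462232   0.24768931] [-0.002 -0.005  0.001 -0.004 -0.     0.002 -0.   ]
the job is handed in; nothing more can be done
```

I levelled both cells with the tamper, one after the other, then stood it back upright on the rubber mat, let go and handed the job in. The clock read 47.1 s of the 67 s allowed. The readout, jar, brush and red look-alike were kept clear of, but I did not re-measure where they stand.

| Cell | Foot height above the floor | Press held | For how long |
|---|---|---|---|
| Near the robot's right (−y), done first | 29 mm | 13.7 to 15 N | over 2 s |
| Other cell (+y) | 35 mm | about 14.7 N | about 2.5 s |

- **Forces:** the table subtracts the tamper's own weight of about 4 N. Every force reading stayed well under 30 N, but I only read it at the end of each call, so peaks between readings were not seen.
- **Levelness, first cell:** the top-camera crop showed the raised stone down between the other four. The final side-camera check was weak (match 0.61, a 2-pixel drop where about 4 was expected). The 29 mm foot height leaves no room for a stone riding on top.
- **Levelness, second cell:** the raised stone dropped 4 pixels in the side view, which matches sinking about 14 mm. The 35 mm height is right at the top of the level range.
- **Tamper:** its handle top is in the same place in the side view as at the start. It touched down at the same height it was picked up from, so it had not slipped in the grip.
- **Pictures:** I used up the 12 pictures that can be viewed, so the second cell and the final state were checked by force, height and image code, not by eye.

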